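# Fit the end plate that matches the gearbox stand's dowels and clamp it

### The arm

A 6-joint arm with a two-finger parallel gripper is mounted at the origin on the work surface. World frame = base frame: x ahead of the robot, y to its left, z up, the work surface at z = 0. Lengths are in mm, angles in rad, forces in N, time in s.
With the tool pointing down it reaches from about 275 to 825 mm from the base axis. Payload 5.2 kg.
Tool frame: the origin (TCP) lies at the very end of the fingers, on their centre line; the grasp point (between the pads) lies 19 mm behind it; z points along the fingers, y is the line along which they close (so a half turn about z gives the same grasp; the last joint's range is limited). The gripper opens to 93 mm and grips with 3 to 60 N. Pads are 15 mm wide; open, the fingers measure 128 mm over their backs; the gripper's body (75 mm by 188 mm) begins 65 mm behind the grasp point.
Start: joints at [0.942, 0.259, 1.535, -0, 1.348, -0.203], TCP at [227.157, 500.904, 218.653] pointing down, gripper open.
Joint ranges: [-3.14, 3.14], [-0.91, 2.08], [0.19, 2.58], [-1.22, 4.36], [0.22, 2.71], [-3.12, 3.12]. Speed limits (rad/s): [2.57, 2.57, 3.14, 3.14, 3.14, 3.14].

### API

Orientations are given as [roll, pitch, yaw] about the fixed x, y, z axes, in that order (R = Rz(yaw) Ry(pitch) Rx(roll)).
In Python, from bench import robot gives the robot as it stands. The module is installed in compiled form; this text tells all that it offers. Calls block until the motion is done:
- robot.move_ptp(position, orientation): joint-space move of the TCP to a pose.
- robot.move_linear(position, ori=None, speed=150, f_stop=None): straight line of the TCP; ori=None keeps the orientation; speed is the mean speed in mm/s. With f_stop (N) it stops when the force on the tool has changed by that much, and returns True; else False.
- robot.move_j(angles): joint-space move.
- robot.move_gripper(opening): opening from 0.0 (shut) to 1.0 (fully open); the grip force is fixed at half the most; returns when the fingers have stopped.
- robot.sleep(seconds).
- robot.inverse_kinematics(position, orientation): joint angles nearest the present ones, or None.
- robot.get_image(name): name is "scene" or "top" or "wrist"; returns a dict with "img" (480x640x3 uint8, blue, green, red), "fovy" (degrees; the focal length in pixels is half the picture's height over the tangent of half this angle, whatever the lens; pixels are square), "cx", "cy" (the principal point, pixels), "k1" (the pictures are not rectified: a ray, as slopes to the right and down, at radius r is drawn at 1 + k1 r^2 times it, then the intrinsics apply), "eye" and "orientation" of the camera in the world. Camera axes: x right, y down, z forward; pixel columns grow to the right and rows downward; lengths in mm; the calibration is good to about 2 mm. A picture is of the moment at which its call begins. There is no depth.
A pose or a line that the arm cannot do raises robot.MotionError and nothing moves.
- robot.hand_in(): hands the job in; it is judged then, once.
Readings, each from a call of its own:
- robot.current_t(): time.
- robot.current_qpos(): joint angles.
- robot.current_joint_vel(): joint speeds.
- robot.current_joint_efforts(): joint torques, N m.
- robot.current_tcp_pos(): TCP position.
- robot.current_eef_rot(): TCP orientation.
- robot.current_contact_force(): force on the tool from outside, world axes, zero at the start.
- robot.current_ft_torque(): the same for the moment, N m.
- robot.current_gripper_width(): opening from 0.0 (shut) to 1.0 (fully open).
- robot.current_finger_force(): force on a finger pad.
Only numpy, scipy, OpenCV 4.12 (cv2) and the standard library are available. Lean on these libraries where they do the work, as an engineer would, in place of code of your own. Each camera call takes 0.05 s, during which the arm holds its last target. There are 200 camera calls.

### The job

Only one of the three aluminium end plates matches the three dowel pins on top of the model gearbox stand: find it, trying plates on the pins if need be, and seat it over all three pins, flat on the deck. Then swing the clamp lever fully closed so that its nose lies over the plate's edge. Leave the other two plates lying flat on the bench, and leave the beaker, bottle, tray and screwdriver where they are.

Things in the scene. Friction and masses are not known exactly. Their poses are not given: they have to be found in the camera images.
- plate_a_grip (a point): Loose aluminium plate A, 90x76x6 mm (x,y,z), 160 g; black bar handle on its middle, 36 mm along x, 12 mm thick in y, top 50 mm above the underside. Three 12 mm through holes, from its middle (mm): (-32,-24), (-32,+24), (+32,-24); plates differ only in the last. Point: in the handle, 30 mm above the plate's underside; x to the one-hole end, z up. Starts flat on the bench.
- plate_b_grip (a point): Loose aluminium plate B, 90x76x6 mm (x,y,z), 160 g; black bar handle on its middle, 36 mm along x, 12 mm thick in y, top 50 mm above the underside. Three 12 mm through holes, from its middle (mm): (-32,-24), (-32,+24), (+32,0); plates differ only in the last. Point: in the handle, 30 mm above the plate's underside; x to the one-hole end, z up. Starts flat on the bench.
- plate_c_grip (a point): Loose aluminium plate C, 90x76x6 mm (x,y,z), 160 g; black bar handle on its middle, 36 mm along x, 12 mm thick in y, top 50 mm above the underside. Three 12 mm through holes, from its middle (mm): (-32,-24), (-32,+24), (+32,+24); plates differ only in the last. Point: in the handle, 30 mm above the plate's underside; x to the one-hole end, z up. Starts flat on the bench.
- seat (a point): Middle of the fixed gearbox stand's deck, on its surface, 50 mm above the bench; x along the stand away from the clamp, z up. Grey housing 100x84 mm on a steel foot 240x110x10 mm (x -150 to +90 mm). A plate is home when its middle is over this point, its x along this x, its underside on the deck.
- dowel_row (a point): Deck point 32 mm to +x of the seat, axes as the seat's. Steel dowels, 8 mm thick, 14 mm tall, top 5 mm tapered: two at (-32, +-24) mm from the seat, a third at (+32, -24, 0 or +24): this varies and has no reading; see it, or feel it by trying plates. Flat black plugs fill the other two places. A wrong plate stays up on a dowel.
- clamp (a joint): Clamp lever's angle about its upright pivot, rad: 0 = closed, at its stop, nose over the plate's edge; starts open at 1.5 to 1.9 (open stop 2.2). Closes anticlockwise seen from above. Stays where left; about 1 N at the grip moves it, so closed fingers can push it.
- clamp_pivot (a point): Clamp pivot axis, 66 mm to -x of the seat, at the lever's underside (8 mm above the deck); axes as the seat's. Steel lever 8 mm high, 14 mm wide; nose 34 mm long, closed it lies 2 mm above a seated plate's edge; tail on the opposite side.
- clamp_grip (a point): Black upright round grip on the clamp's tail, 16 mm thick, 60 mm from the pivot, top 36 mm above the lever's underside (94 mm above the bench); point on its axis, 10 mm below its top. Closed, it lies to the stand's -x of the pivot; at 1.57 rad to its +y. x from grip to pivot.
- beaker_mid (a point): Bystander: empty glass beaker, 72 mm across, 90 mm high, point half-way up.
- paint_mid (a point): Bystander: small green bottle, 44 mm across, 70 mm high, point half-way up.
- tray_mid (a point): Bystander: white parts tray, 70 x 110 x 28 mm, point half-way up.
- driver_mid (a point): Bystander: screwdriver lying on the bench, point near its middle, about 10 mm up.
Not all that is in view belongs to the job. What is shaped like the part that bears plate_c_grip but turquoise is not meant. What is shaped like the part that bears plate_a_grip but orange is not meant.

How it is judged:
By the outcome, as a careful person would: the job done as asked, in the order asked, and still so for the second after the job is handed in, with the robot touching nothing.
It also fails if it takes over 72 s, if anything falls off the work surface, if the arm or the gripper's body presses on something with over 40 N, if the wrist force passes 120 N, or if a joint passes its speed limit or range.

## Working session

There is one attempt and no reset: what is moved stays moved. The work goes in short steps, each a Python script; the robot and the scene stay as the last script left them, time stands still between calls to the robot, and variables do not carry over. Pictures are saved under pics/ and viewed, at most 10 in all, crops included, and the job is handed in when it is done.

```bash
mkdir -p pics
cat > h.py <<'E'
import numpy as np, cv2
from bench import robot
from scipy.spatial.transform import Rotation as R
def cam(d):
    M=d["orientation"]; M=np.array(M,float)
    M=R.from_euler('xyz',M).as_matrix() if M.size==3 else M.reshape(3,3)
    return np.array(d["eye"],float),M,240/np.tan(np.radians(d["fovy"])/2)
def ray(d,px):
    e,M,f=cam(d); K=np.array([[f,0,d["cx"]],[0,f,d["cy"]],[0,0,1]])
    # invert radial by iteration
    s=(np.array(px,float)-[d["cx"],d["cy"]])/f; u=s.copy()
    for _ in range(30): u=s/(1+d["k1"]*(u@u))
    v=M@np.array([u[0],u[1],1]); return e,v/np.linalg.norm(v)
def onz(d,px,z):
    e,v=ray(d,px); return e+v*(z-e[2])/v[2]
def proj(d,p):
    e,M,f=cam(d); c=M.T@(np.array(p,float)-e); u=c[:2]/c[2]; u=u*(1+d["k1"]*(u@u))
    return u*f+[d["cx"],d["cy"]]
def tri(obs):
    A=np.zeros((3,3));b=np.zeros(3)
    for d,px in obs:
        e,v=ray(d,px);P=np.eye(3)-np.outer(v,v);A+=P;b+=P@e
    p=np.linalg.solve(A,b)
    return p,[np.round(proj(d,p)-px,1).tolist() for d,px in obs]
def snap(n,name):
    d=robot.get_image(n); cv2.imwrite(f"pics/{name}.png",d["img"]); np.save(f"pics/{name}.npy",d,allow_pickle=True); return d
def load(name): return np.load(f"pics/{name}.npy",allow_pickle=True).item()
E
python3 - <<'E'
from h import *
for n in("scene","top","wrist"):
    d=snap(n,n+"0"); print(n,{k:v for k,v in d.items() if k!="img"})
print(robot.current_t(),robot.current_eef_rot())
E
```

```text
scene {'fovy': 48.24174606436945, 'cx': 313.73278959959345, 'cy': 252.94398341894603, 'k1': -0.004363929052498877, 'eye': array([1206.14107654,  166.69887698,  863.15142128]), 'orientation': array([-2.43155126e+00,  7.85702261e-05,  1.73905963e+00])}
top {'fovy': 54.59173107320575, 'cx': 316.71359857846903, 'cy': 244.92902402379224, 'k1': -0.12474021321134339, 'eye': array([425.95864326,  66.41264106, 937.78962547]), 'orientation': array([-3.00990806, -0.02126851, -1.55682141])}
wrist {'fovy': 61.28207159022234, 'cx': 319.85112467326434, 'cy': 242.20343076445903, 'k1': 0.032474125973031225, 'eye': array([150.40757154, 535.51857183, 383.79595956]), 'orientation': array([2.83774948e+00, 1.36311053e-03, 1.14636326e+00])}
0.15 [-3.14026659e+00 -2.73514075e-04  2.71580074e+00]
```

View pics/top0.png

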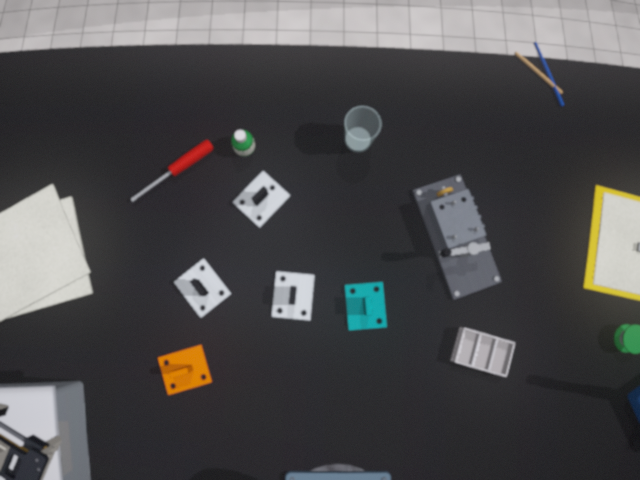

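View pics/scene0.png

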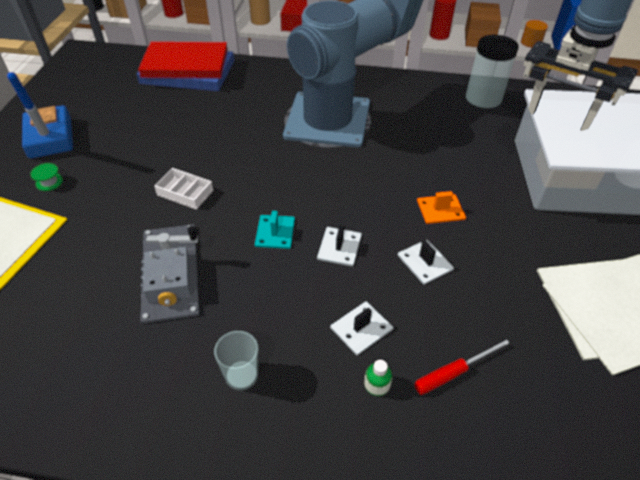

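The top view shows three aluminium plates at (262,199), (203,288) and (293,296). The turquoise (366,306) and orange (185,370) plates are decoys. The stand is at (458,237) with its clamp at (470,248). I'll enlarge the plates and the stand.

Run:
```python
from h import *
im=load("top0")["img"]
def c(x,y,w=33): return cv2.resize(im[y-w:y+w,x-w*4//3:x+w*4//3],(400,300),interpolation=cv2.INTER_CUBIC)
a=np.vstack([np.hstack([c(262,199),c(203,288)]),np.hstack([c(293,296),c(460,228,54)])])
cv2.imwrite("pics/crop1.png",a)
im=load("scene0")["img"]
cv2.imwrite("pics/crop2.png",cv2.resize(im[215:325,125:272],(800,600),interpolation=cv2.INTER_CUBIC))
```

```text
(no output)
```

View pics/crop1.png

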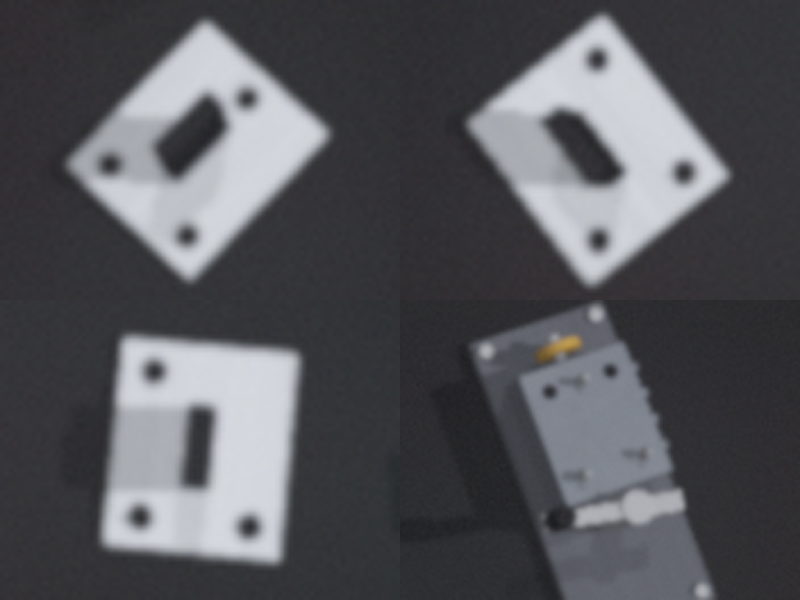

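View pics/crop2.png

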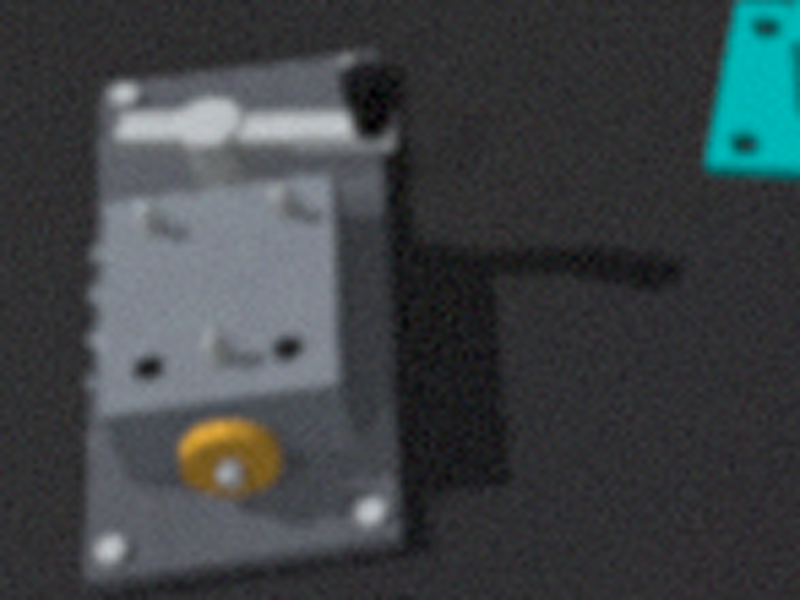

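The enlarged stand shows plugs at both outer places and a dowel in the middle (0), so plate B is the match. Candidates by hole pattern:
- **(262,199):** isosceles, pair 106 px and sides 150/152 px. This is B.
- **(203,288) and (293,296):** right-angled, so A or C.
- **Turquoise and orange plates:** not meant.

Crop 1 confirms this. Next I'll look at plate B and the stand from close by.

```bash
cat >> h.py <<'E'
def arr(*p): return np.array(p,float)
def wrapnear(a,b): return b+(a-b+np.pi)%(2*np.pi)-np.pi
E
python3 - <<'E'
from h import *
d=load("top0")
P=lambda u,v:(262-44+u/4.545,199-33+v/4.545)
h=[onz(d,P(*q),6)[:2] for q in((110,163),(187,236),(247,98))]
m=(h[0]+h[1])/2; B=(m+h[2])/2; yB=np.arctan2(*(h[2]-m)[::-1])
print("B",B,yB,[np.linalg.norm(h[0]-h[1]),np.linalg.norm(h[2]-m)])
Q=lambda u,v,z:onz(d,(388+(u-400)/2.778,174+(v-300)/2.778),z)[:2]
p1,p2=Q(549,391,50),Q(610,371,50); piv=Q(637,508,68); 
pm=(p1+p2)/2; s=(p1-p2) ; x=arr(s[1],-s[0]); x=x/np.linalg.norm(x); x*=np.sign(x@(pm-piv)); S=pm-32*x
print("S",S,np.arctan2(x[1],x[0]),np.linalg.norm(p1-p2),"piv exp",S-66*x,"meas",piv,"grip",Q(560,518,94))
for n,(c,y) in {"B":(B,yB),"S":(S,np.arctan2(x[1],x[0]))}.items():
  for yy in (y,y+np.pi):
    print(n,yy,[robot.inverse_kinematics([*c,z],[np.pi,0,yy]) for z in(60,250)])
E
```

```text
B [643.39575871 162.76892983] -0.7354026393546025 [np.float64(48.67419753520632), np.float64(64.11174056050831)]
S [ 601.84161657 -230.18571904] 0.3350518308715021 48.03456581377998 piv exp [ 539.51166088 -251.8877149 ] meas [ 538.83732879 -252.34988284] grip [ 527.87921971 -189.37166722]
B -0.7354026393546025 [array([ 8.00482493e-02,  5.88974497e-01,  1.43110451e+00, -4.44089210e-16,
        1.12151364e+00,  2.38624722e+00]), array([ 8.00482493e-02,  4.50880599e-01,  1.18040614e+00, -4.44089210e-16,
        1.51030591e+00,  2.38624722e+00])]
B 2.4061900142351904 [array([ 0.08004825,  0.5889745 ,  1.43110451,  0.        ,  1.12151364,
       -0.75534544]), array([ 0.08004825,  0.4508806 ,  1.18040614,  0.        ,  1.51030591,
       -0.75534544])]
S 0.3350518308715021 [array([-5.38115285e-01,  5.58749904e-01,  1.48606381e+00, -4.44089210e-16,
        1.09677893e+00,  6.97629211e-01]), array([-5.38115285e-01,  4.14131915e-01,  1.23672371e+00, -4.44089210e-16,
        1.49073703e+00,  6.97629211e-01])]
S 3.4766444844612954 [array([-0.53811529,  0.5587499 ,  1.48606381,  0.        ,  1.09677893,
       -2.44396344]), array([-0.53811529,  0.41413191,  1.23672371,  0.        ,  1.49073703,
       -2.44396344])]
```

Run:
```python
from h import *
S=arr(602,-230);B=arr(643.4,162.8)
def go(c,yaw,off,name):
    x=arr(np.cos(yaw),np.sin(yaw)); y=arr(-x[1],x[0]); c=c+off[0]*x+off[1]*y
    robot.move_ptp([*c,180],[np.pi,0,yaw]); robot.sleep(.15); snap("wrist",name)
go(B,-.735,(-20,-30),"b1"); go(B,-.735,(-20,30),"b2")
go(S,.335,(-35,30),"s2"); go(S,.335,(-35,-30),"s1")
print(robot.current_t())
cv2.imwrite("pics/duo1.png",np.vstack([cv2.resize(np.hstack([load(a)["img"],load(b)["img"]]),(800,300),interpolation=cv2.INTER_AREA) for a,b in(("b1","b2"),("s1","s2"))]))
```

```text
5.4083
```

View pics/duo1.png

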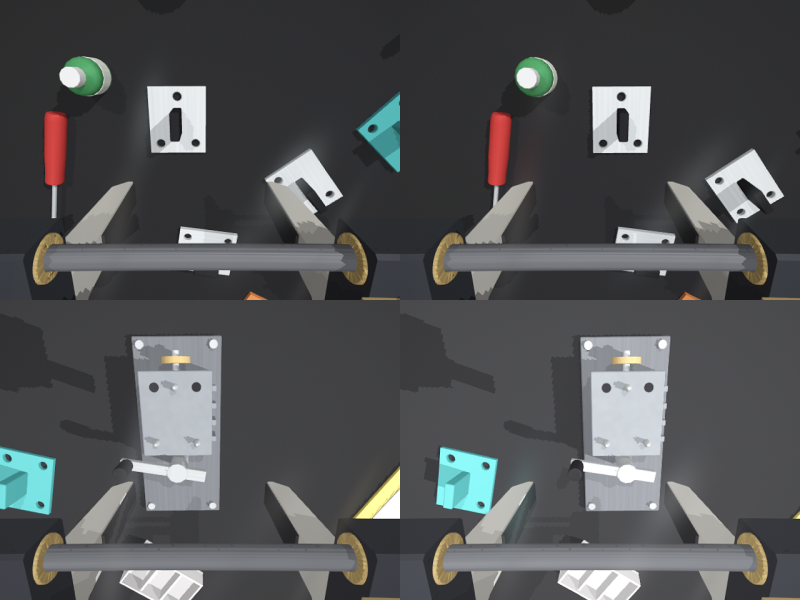

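```bash
cat >> h.py <<'E'
def blobs(d,roi,dark,lo,hi,thr):
    x0,y0,x1,y1=roi; g=cv2.cvtColor(d["img"],cv2.COLOR_BGR2GRAY)[y0:y1,x0:x1]
    m=((g<thr) if dark else (g>thr)).astype(np.uint8)
    n,_,st,c=cv2.connectedComponentsWithStats(m)
    return [((c[i]+[x0,y0]).round(1).tolist(),int(st[i][4])) for i in range(1,n) if lo<=st[i][4]<=hi]
E
python3 - <<'E'
from h import *
roi={"b1":(232,132,332,248),"b2":(224+720-640-0,132,404,248),"s1":(200,50,370,340),"s2":(280,50,440,340)}
out={}
for n in roi:
    d=load(n); r=roi[n]
    if n[0]=="b": print(n,blobs(d,r,True,40,700,90))
    else: print(n,"plugs",blobs(d,r,True,60,400,70)); print(n,"bright",blobs(d,r,False,15,600,215))
def crop(n,x,y,w,h):
    return cv2.resize(load(n)["img"][y:y+h,x:x+w],(400,300),interpolation=cv2.INTER_CUBIC)
# windows 160x120 at full res: scale 2.5 ; stand 240x180 scale 1.667
cv2.imwrite("pics/duo2.png",np.vstack([np.hstack([crop("b1",205,130,160,120),crop("b2",275,130,160,120)]),np.hstack([crop("s1",170,110,240,180),crop("s2",250,110,240,180)])]))
E
```

```text
b1 [([283.0, 153.8], 134), ([257.5, 228.3], 106), ([312.5, 228.0], 105)]
b2 [([353.7, 154.1], 136), ([324.6, 228.9], 109), ([379.5, 228.5], 100)]
s1 plugs [([313.8, 138.7], 151), ([202.8, 260.9], 72), ([208.5, 325.1], 218)]
s1 bright [([341.2, 70.0], 146), ([222.1, 70.8], 140), ([281.9, 82.8], 41), ([286.5, 94.5], 238), ([282.5, 102.8], 15), ([279.1, 140.0], 29), ([315.9, 231.0], 23), ([249.9, 231.5], 22), ([339.8, 329.0], 78), ([242.2, 329.9], 79)]
s2 plugs []
s2 bright [([419.9, 70.4], 155), ([300.8, 72.0], 153), ([368.2, 93.7], 371), ([362.9, 103.6], 28), ([320.9, 126.2], 459), ([367.8, 140.6], 47), ([402.8, 153.7], 50), ([325.9, 169.1], 171), ([374.3, 167.9], 64), ([406.2, 197.9], 37), ([399.0, 213.7], 340), ([341.7, 226.0], 25), ([362.4, 235.5], 242), ([400.8, 238.7], 478), ([313.9, 234.8], 52), ([332.8, 231.4], 45), ([321.2, 246.6], 17), ([404.3, 329.4], 88), ([306.6, 330.2], 77)]
```

View pics/duo2.png

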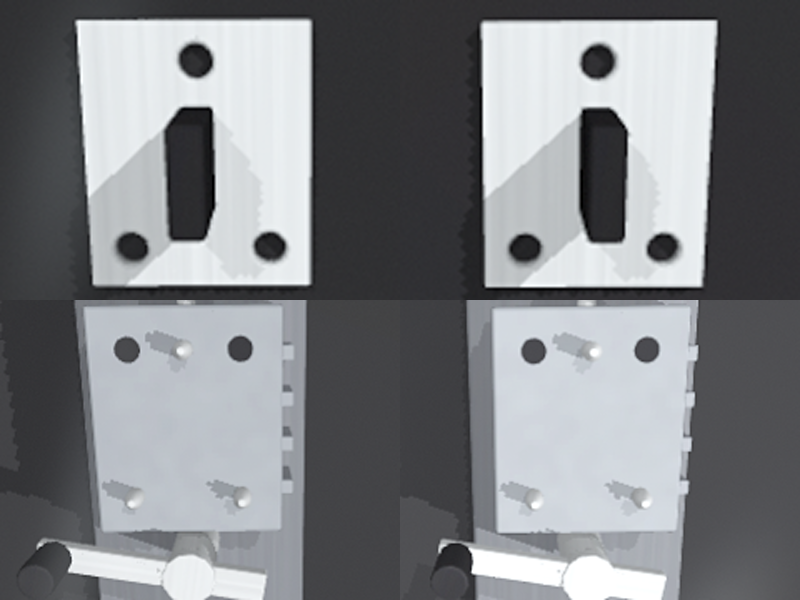

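Run:
```python
from h import *
b1,b2,s1,s2=[load(n) for n in("b1","b2","s1","s2")]
def T(a,b,p,q): r,e=tri([(a,p),(b,q)]); return r
H={k:T(b1,b2,p,q) for k,p,q in[("one",(283,153.8),(353.7,154.1)),("l",(257.5,228.3),(324.6,228.9)),("r",(312.5,228),(379.5,228.5)),("handle_end_top",(280.2,226),(358,226.8))]}
G={k:T(s1,s2,p,q) for k,p,q in[("plugL",(245.6,139.4),(330.4,140.6)),("plugR",(314,138.7),(398.2,140)),("pinM",(279.8,139.6),(366.6,140.2)),("pinL",(250.5,228.5),(331,228.5)),("pinR",(315.8,228),(397,228)),("boss",(284,276),(362.8,276.8)),("grip",(192.8,276),(280.6,276.8)),
("bolt1",(341.2,70),(419.9,70.4)),("bolt2",(222.1,70.8),(300.8,72)),("bolt3",(339.8,329),(404.3,329.4)),("bolt4",(242.2,329.9),(306.6,330.2))]}
for k,v in {**H,**G}.items(): print(k,v.round(1))
# fix heights, average the two views
def Z(a,b,p,q,z): return (onz(a,p,z)+onz(b,q,z))[:2]/2
def fr(name,two,one,off):
    m=(two[0]+two[1])/2; x=one-m; yw=np.arctan2(x[1],x[0]); c=(m+one)/2
    v=two[0]-two[1]; print(name,c.round(1),"yaw",round(yw,4),"yaw from pair",round(np.arctan2(-v[0],v[1]),4),"len",np.linalg.norm(x).round(1),np.linalg.norm(v).round(1))
fr("B",[Z(b1,b2,(257.5,228.3),(324.6,228.9),4.),Z(b1,b2,(312.5,228),(379.5,228.5),4.)],Z(b1,b2,(283,153.8),(353.7,154.1),4.),0)
L,Rr=Z(s1,s2,(250.5,228.5),(331,228.5),63),Z(s1,s2,(315.8,228),(397,228),63)
fr("S pins",[L,Rr],Z(s1,s2,(279.8,139.6),(366.6,140.2),63),0)
fr("S plug/pin",[L,Rr],(Z(s1,s2,(245.6,139.4),(330.4,140.6),50)+Z(s1,s2,(314,138.7),(398.2,140),50))/2,0)
bo=[Z(s1,s2,*x,14) for x in[((341.2,70),(419.9,70.4)),((222.1,70.8),(300.8,72)),((339.8,329),(404.3,329.4)),((242.2,329.9),(306.6,330.2))]]
x=(bo[0]+bo[1]-bo[2]-bo[3])/2;print("bolts",np.arctan2(x[1],x[0]),np.mean(bo,0)+30*x/np.linalg.norm(x))
print("boss",Z(s1,s2,(284,276),(362.8,276.8),68),"grip",Z(s1,s2,(192.8,276),(280.6,276.8),94))
```

```text
one [668.1 141.9   2.5]
l [636.6 202.5   3.4]
r [604.5 166.6   2.7]
handle_end_top [630.9 174.5  49.9]
plugL [ 624.7 -197.2   52.7]
plugR [ 640.8 -242.2   50.9]
pinM [ 633.3 -220.2   59.7]
pinL [ 565.5 -218.8   57.1]
pinR [ 582.4 -263.9   59.7]
boss [ 539.4 -253.5   61.9]
grip [ 530.5 -194.    89.5]
bolt1 [ 693.1 -245.3   13.5]
bolt2 [ 662.6 -160.7   13.1]
bolt3 [ 486.4 -320.1   13.1]
bolt4 [ 455.5 -235.7   12.4]
B [644.4 163.1] yaw -0.7317 yaw from pair -0.7263 len 63.8 48.0
S pins [ 604.3 -230.5] yaw 0.344 yaw from pair 0.3451 len 61.9 47.4
S plug/pin [ 603.9 -230.3] yaw 0.3555 yaw from pair 0.3451 len 61.3 47.4
bolts 0.3474133793644555 [ 602.94957526 -230.16528386]
boss [ 541.72543992 -252.64097583] grip [ 532.52497397 -194.3584718 ]
```

Heights agree with the text: plate 3, handle top 50, deck about 51, lever boss about 62, grip top about 90. The seat is at about (603.3, -230.3) with yaw 0.346. Now I'll grasp B, carry it over and lower it with a force stop.

Run:
```python
from h import *
B=arr(644.4,163.1);yb=-.730;S=arr(603.3,-230.3);ys=.346
robot.move_gripper(.43)
robot.move_ptp([*B,110],[np.pi,0,yb])
robot.move_linear([*B,11],speed=100,f_stop=10)
robot.move_gripper(0.0); print("w",robot.current_gripper_width()*93,robot.current_finger_force(),robot.current_tcp_pos())
robot.move_linear([*B,160],speed=150); print(robot.current_gripper_width()*93,robot.current_contact_force())
robot.move_ptp([*S,160],[np.pi,0,ys])
robot.move_linear([*S,84],speed=100); robot.sleep(.2)
snap("wrist","w1"); f0=robot.current_contact_force()
hit=robot.move_linear([*S,59.5],speed=25,f_stop=6)
print(hit,robot.current_tcp_pos(),robot.current_contact_force()-f0,robot.current_ft_torque(),robot.current_t())
```

```text
w 11.610854849247954 30.00005453824997 [644.49747847 163.15665755  11.23382514]
11.428916355156447 [-0.24970436 -0.04893028 -1.56968359]
True [ 603.02889506 -230.18001406   61.23272255] [-0.17879872  0.5861729   6.33129022] [-0.07479704  0.02394972 -0.04391411] 14.3667
```

Run:
```python
from h import *
S=arr(603.3,-230.3);ys=.346;x=arr(np.cos(ys),np.sin(ys))
robot.move_gripper(.4); robot.move_linear([*S,160],speed=150)
robot.move_ptp([*(S-60*x),180],[np.pi,0,ys]); robot.sleep(.15); d=snap("wrist","w2"); snap("scene","w2s")
cv2.imwrite("pics/v2.png",np.hstack([cv2.resize(d["img"][60:360,200:500],(500,500)),cv2.resize(load("w2s")["img"][210:330,110:230],(300,500)[:1]+(300,))[:300] if 0 else cv2.resize(load("w2s")["img"][205:330,120:195],(300,500))]))
y=arr(-x[1],x[0]); piv=S-66*x
for off in (-np.pi/2,np.pi/2):
  for th in(1.757,.8,0):
    g=piv+60*(-np.cos(th)*x+np.sin(th)*y)
    # tangent (closing) direction; tool y along it
    t=-np.sin(th)*x-np.cos(th)*y
    yaw=wrapnear(np.arctan2(t[1],t[0])+off,0)
    print(off,th,g,yaw,robot.inverse_kinematics([*g,73],[np.pi,0,yaw]))
```

```text
-1.5707963267948966 1.757 [ 531.66434427 -193.4474978 ] 1.7305926535897935 [-0.54607741  0.42286807  1.68364722  0.          1.03507737 -0.70587374]
-1.5707963267948966 0.8 [ 487.28936968 -226.36925052] 2.6875926535897925 [-0.64259143  0.37911668  1.75490514  0.          1.00757083 -1.75938776]
-1.5707963267948966 0 [ 484.76716503 -273.03133551] -2.795592653589793 [-0.71342667  0.40842597  1.70741278  0.          1.0257539  -2.63022299]
1.5707963267948966 1.757 [ 531.66434427 -193.4474978 ] -1.411 [-5.46077411e-01  4.22868066e-01  1.68364722e+00 -4.44089210e-16
  1.03507737e+00  2.43571892e+00]
1.5707963267948966 0.8 [ 487.28936968 -226.36925052] -0.4540000000000002 [-6.42591430e-01  3.79116680e-01  1.75490514e+00 -4.44089210e-16
  1.00757083e+00  1.38220490e+00]
1.5707963267948966 0 [ 484.76716503 -273.03133551] 0.3460000000000001 [-7.13426668e-01  4.08425973e-01  1.70741278e+00 -4.44089210e-16
  1.02575390e+00  5.11369659e-01]
```

View pics/v2.png

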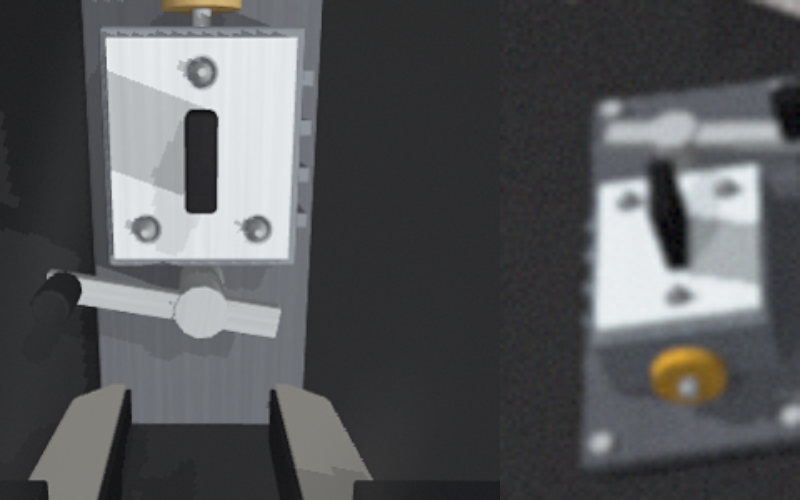

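Plate B lies flat: three dowel tips show in its holes, and it stopped at TCP z 61.2 where 61 was expected. Now I'll swing the clamp round its arc with a loose cage of the fingers.

Run:
```python
from h import *
S=arr(603.3,-230.3);ys=.346;x=arr(np.cos(ys),np.sin(ys));y=arr(-x[1],x[0]);piv=S-66*x
def pose(th,z):
    g=piv+60*(-np.cos(th)*x+np.sin(th)*y); return [*g,z],[np.pi,0,ys-th]
robot.move_gripper(34/93)
p,o=pose(1.757,150); robot.move_ptp(p,o)
print("down",robot.move_linear(pose(1.757,73)[0],speed=80,f_stop=8))
th=1.757; hit=False
while th>-.35 and not hit:
    th-=.15; p,o=pose(th,73); hit=robot.move_linear(p,o,speed=70,f_stop=10 if th<.1 else 20)
print(hit,th,robot.current_tcp_pos(),robot.current_contact_force())
pp=arr(*robot.current_tcp_pos()[:2])-piv; tt=np.arctan2(pp@y,-pp@x); print("theta tcp",tt)
p,o=pose(tt+.12,73); robot.move_linear(p,o,speed=50)
robot.move_linear([*p[:2],170],speed=150)
robot.move_ptp([*(S-120*x),200],[np.pi,0,ys]); robot.sleep(.15); d=snap("wrist","w3"); t=snap("top","w3t")
cv2.imwrite("pics/v3.png",np.hstack([cv2.resize(d["img"][0:360,180:480],(400,480)),cv2.resize(t["img"][170:300,400:508],(400,480))]))
print(robot.current_t())
```

```text
down False
True -0.19299999999999976 [ 488.71111397 -281.02995197   72.16204333] [0.91420129 0.26879723 0.90364942]
theta tcp -0.14908506876083685
24.9167
```

View pics/v3.png

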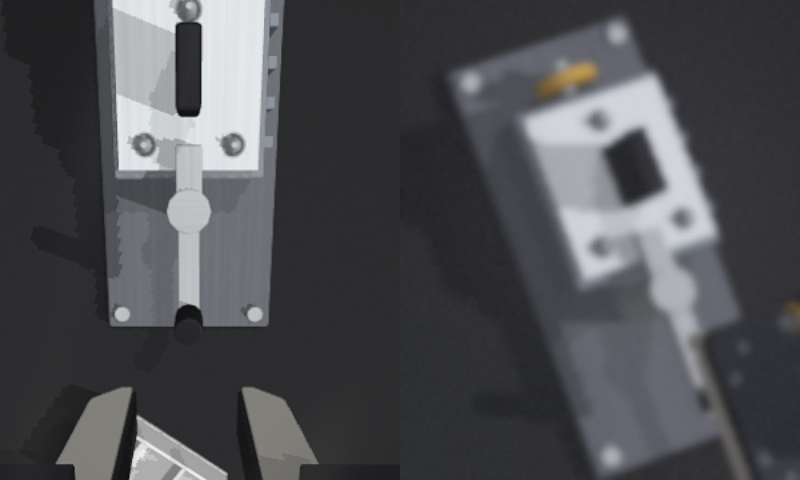

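The lever is in line with the stand: nose (188,155), pivot (188,211) and grip (188,325) are collinear, with the nose over the plate's edge. The stop was felt at the angle expected for fully closed. The plate is still seated, so I'm handing in.

```bash
python3 -c "
from bench import robot
print(robot.hand_in())"
```

```text
the job is handed in; nothing more can be done
None
```

I seated plate B flat over all three dowels, closed the clamp to its stop with its nose over the plate's edge, touched nothing else, and handed the job in at about 25 s; no verdict came back.

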